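Unlock the binding machine's punch tray, lift it out and hold it level

TASK

On the binding machine, turn the small black lock knob clockwise (seen from above) until it clicks over into its released position and its tongue is off the tray. Then take the punch tray by its raised handle, lift it straight up about 10 cm, keeping it level so that both spare punches stay standing in their sockets, and hold it there still over its place for three seconds. Finish while still holding it in the air, with the knob left released and the other things on the desk left where they were.

Things in the scene. Friction and masses are not known exactly. Their poses are not given: they have to be found in the camera images.
- machine: White paper-binding machine fixed to the desk: base 220 (its x) by 380 (its y, from -170 to +210) by 60 high. Origin on the desk under the centre of the tray recess, z up. In the base top is a recess 114 x 144 and 15 deep (floor 45 above the desk) for the tray. Towards +y stand a fixed press column and lever up to 370 high (nearest part 135 from the recess centre in y); the lock knob stands at x 0, y -98. A clear rivet box stands on the base at x -77, y 112.
- seat (a point): Point fixed to the machine, where the centre of the tray's handle lies when the tray is seated in its recess (125 above the desk).
- lock (a joint): Angle of the lock knob in rad about its vertical axis: 0 locked (a steel tongue on the knob overhangs the tray's rim by about 12 mm), growing clockwise seen from above to 1.4 released. It has two rest positions, 0 and 1.4, with a spring detent between: up to about 0.14 N m is needed up to the hump at 0.7, beyond which it snaps on to 1.4 by itself, where it stops.
- lock_grip (a point): Middle of the lock knob's black grip bar, on the knob's axis, 99 above the desk; turns with the knob. The bar is 14 wide (point x) by 42 long (point y) by 36 high (81 to 117 above the desk): pinch it across point x. The tongue (12 wide, 6 thick, 70 to 76 above the desk) points to point +y and reaches 40 from the axis.
- tray_grip (a point): Centre of the tray's handle bar: black bar 66 long (point x), 14 wide (point y), 20 high, on two 8 mm rods; its centre is 80 above the tray's underside, with nothing above it. Pinch it across point y. Its z is up when the tray is level.
- tray: Aluminium lift-out tray, loose in the recess with 2 mm play each side: 110 (x) by 140 (y), walls 22 high and 3 thick, about 0.45 kg (0.3 to 0.65). Origin: centre of its underside, z up. Carries the handle in its middle and two sockets (30 square, 14 high) at x 34, y 46 and x -34, y -46. When seated its rim is 67 above the desk, 3 below the knob's tongue.
- punch_a: Loose spare steel punch standing upright in the socket at tray x 34, y 46: 42 high, 14 diameter below and 8 above, 30 g. Origin: centre of its foot, z along it.
- punch_b: The same, in the socket at tray x -34, y -46.
- rivet_box: Bystander: clear box of rivets 50 x 50 x 28 loose on the machine's base. Origin under its centre.
- clip: Bystander: black binder clip 32 x 50, about 20 high, on the desk beside the machine on the knob's side. Origin under its middle.
- file_a: Bystander: thick cardboard file 210 x 300 x 28 lying on the desk to the right. Origin under its centre.
- bowl: Bystander: white bowl, 110 diameter, 50 high, on the desk to the left. Origin under its centre.
- ink: Bystander: small round ink jar, 44 diameter, 70 high, to the left. Origin under its centre.
- scissors: Bystander: scissors 175 long lying on the desk to the right, near the robot. Origin at the pivot, on the desk.
- vase: Bystander: green glass vase, 90 diameter, 140 high, to the left. Origin under its centre.

How it is judged:
By the outcome, as a careful person would: the job done as asked, in the order asked, and still so for the second after the job is handed in, while the arm keeps its last pose, push and grip.
It also fails if it takes over 56 s, if anything falls off the work surface, if the arm or the gripper's body presses on something with over 40 N, if the wrist force passes 120 N, or if a joint passes its speed limit or range.

ROBOT

A 6-joint arm with a two-finger parallel gripper is mounted at the origin on the work surface. World frame = base frame: x ahead of the robot, y to its left, z up, the work surface at z = 0. Lengths are in m, angles in rad, forces in N, time in s.
With the tool pointing down it reaches from about 0.35 to 0.975 m from the base axis. Payload 4.9 kg.
Tool frame: the origin (TCP) lies at the very end of the fingers, on their centre line; the grasp point (between the pads) lies 19 mm behind it; z points along the fingers, x is the direction in which the jaws open and shut, and the axes are right-handed (so a half turn about z gives the same grasp; the last joint's range is limited). The gripper opens to 85 mm and grips with 20 to 120 N. Pads are 22 mm wide; open, the fingers measure 114 mm over their backs; the gripper's body (76 mm by 85 mm) begins 54 mm behind the grasp point. The pads swing forward as they close: fully open they stand 13 mm farther back than shut.
Start: joints at [1.227, 0.053, 1.613, -0, 1.476, -0.119], TCP at [0.139, 0.609, 0.231] pointing down, gripper open.
Joint ranges: [-3.01, 3.01], [-1.01, 2.22], [0.06, 2.58], [-1.02, 4.17], [0.09, 2.62], [-3.14, 3.14]. Speed limits (rad/s): [2.57, 2.57, 3.14, 3.14, 3.14, 3.14].

INTERFACE

Orientations are given as a rotation vector (axis times angle).
In Python, from station import ctrl gives the robot as it stands.
- The arm moves only by the shell command python3 -m handwheel 'ROWS' [OPENING] [FORCE]. ROWS is a JSON object of lists of equal length, an entry for each row: "offset": the shift along the world's x, y, z in units of 40 mm (1.0 is 40 mm), a list of three; "roll": the turn about the world's z in units of 6 degrees (1.0 is 6 degrees). A call has exactly 10 rows; each row is the pose to reach, as a shift and turn from the pose commanded when the call began; what a row does not reach only later rows make up. A row lasts 1/10 s, in which the tool goes at most 50 mm and 8.59 degrees, less where a joint would pass 70% of its speed; a pose out of reach is approached as far as the arm can. A call with a gripper value outside its range is refused whole. OPENING is the finger opening in mm, from 0 to 85.4, set as the call begins (- or left out, the last holds). The fingers move at their own pace and stop on an object; FORCE is the grip in N (left out, the last holds). Time passes only in rows, so rows that repeat a pose let the fingers close, or fill a call up. It gives the time, the measured TCP pose, the force and the opening at its end, in the units of the state.
- ctrl.get_obs(): the state, without advancing time (a new reading comes with each control period).
- ctrl.get_image(name): name is "side" or "top"; returns a dict with "img" (420x560x3 uint8, red, green, blue), "fx", "fy", "cx", "cy" (pixels), "k1" (the pictures are not rectified: a ray, as slopes to the right and down, at radius r is drawn at 1 + k1 r^2 times it, then the intrinsics apply), "T" (4x4, takes a point from camera to world coordinates). Camera axes: x right, y down, z forward; pixel columns grow to the right and rows downward; lengths in m; the calibration is good to about 2 mm. A picture is of the moment at which its call begins. There is no depth.
- ctrl.finish_job(): hands the job in, once; it reports no verdict.
The state is a dict: "t": time; "q": joint angles; "dq": joint speeds; "effort": joint torques, N m; "tool_pos": TCP position; "tool_rot": TCP orientation; "contact_force": force on the tool from outside, world axes, zero at the start; "wrist_torque": the same for the moment, N m; "opening": finger opening in m.
Only numpy, scipy, OpenCV 4.12 (cv2) and the standard library are available. Lean on these libraries where they do the work, as an engineer would, in place of code of your own. Each camera call takes 0.05 s, during which the arm holds its last target.

## Working session

There is one attempt and no reset: what is moved stays moved. The work goes in short steps, Python scripts to look and compute and a shell command to move; the robot and the scene stay as the last step left them, time stands still between calls to the robot, and variables do not carry over. Pictures are saved under pics/ and viewed, and the job is handed in when it is done.

```bash
mkdir -p pics; ls
python3 - <<'E'
from station import ctrl
import cv2,numpy as np
np.set_printoptions(precision=4,suppress=True)
for n in("top","side"):
    d=ctrl.get_image(n); cv2.imwrite(f"pics/{n}0.png",d["img"][:,:,::-1]); print(n,{k:d[k] for k in d if k!="img"})
print(ctrl.get_obs())
E
```

```text
pics
top {'fx': 387.2063065312064, 'fy': 387.2063065312064, 'cx': 279.8629957733216, 'cy': 207.6153712884256, 'k1': -0.010188356854113654, 'T': array([[ 0.0079, -0.9886,  0.1502,  0.3117],
       [-0.9999, -0.0063,  0.0112, -0.0718],
       [-0.0101, -0.1503, -0.9886,  1.0855],
       [ 0.    ,  0.    ,  0.    ,  1.    ]])}
side {'fx': 431.50037405959876, 'fy': 431.50037405959876, 'cx': 281.1744362651746, 'cy': 212.93783503265482, 'k1': -0.13413260857516357, 'T': array([[ 0.8909, -0.3067,  0.3352, -0.0103],
       [-0.4541, -0.624 ,  0.6359, -1.013 ],
       [ 0.0141, -0.7187, -0.6952,  1.1214],
       [ 0.    ,  0.    ,  0.    ,  1.    ]])}
{'t': 0.1, 'q': array([ 1.227 ,  0.0533,  1.6142,  0.    ,  1.476 , -0.119 ]), 'dq': array([-0.0004, -0.0018, -0.0036,  0.0009, -0.0009, -0.0014]), 'effort': array([  0.0001, -39.4903, -37.1363,  -0.0001,   0.004 ,   0.    ]), 'tool_pos': array([0.1391, 0.6087, 0.2302]), 'tool_rot': array([ 2.4559,  1.9576, -0.0026]), 'contact_force': array([0.1773, 0.0799, 0.5834]), 'wrist_torque': array([ 0.013 ,  0.0115, -0.0579]), 'opening': 0.08494822238875017}
```

View pics/top0.png

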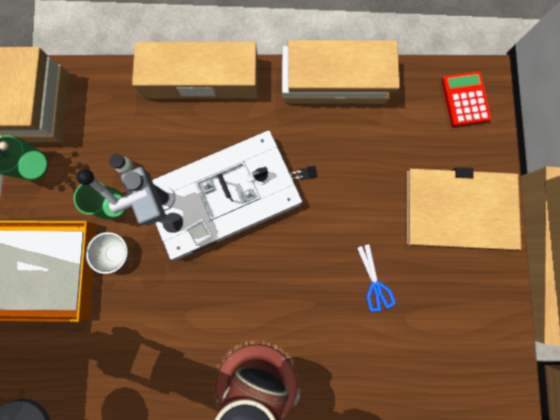

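View pics/side0.png

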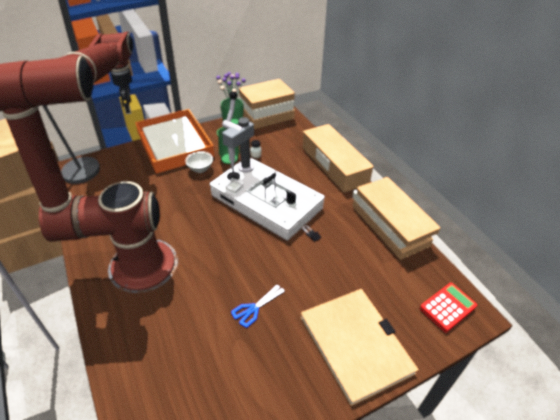

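```bash
cat > h.py <<'E'
from station import ctrl
import cv2,numpy as np
np.set_printoptions(precision=4,suppress=True)
def crop(n,x0,y0,x1,y1,s,f,d=None):
    d=d or ctrl.get_image(n); cv2.imwrite(f,cv2.resize(d["img"][y0:y1,x0:x1,::-1],None,fx=s,fy=s,interpolation=cv2.INTER_CUBIC)); return d
def ray(d,u,v):
    K=np.array([[d["fx"],0,d["cx"]],[0,d["fy"],d["cy"]],[0,0,1]])
    p=cv2.undistortPoints(np.array([[[u,v]]],float),K,np.array([d["k1"],0,0,0.]))[0,0]
    T=d["T"]; return T[:3,3],T[:3,:3]@np.array([p[0],p[1],1])
def onz(d,u,v,z):
    o,r=ray(d,u,v); return o+r*(z-o[2])/r[2]
def proj(d,P):
    T=d["T"];K=np.array([[d["fx"],0,d["cx"]],[0,d["fy"],d["cy"]],[0,0,1]])
    c=(np.asarray(P,float).reshape(-1,3)-T[:3,3])@T[:3,:3]
    return cv2.projectPoints(c,np.zeros(3),np.zeros(3),K,np.array([d["k1"],0,0,0.]))[0][:,0]
E
python3 - <<'E'
from h import *
crop("top",145,120,325,265,4.4,"pics/t1.png")
crop("side",200,110,330,250,4.2,"pics/s1.png")
E
```

```text
(no output)
```

View pics/t1.png

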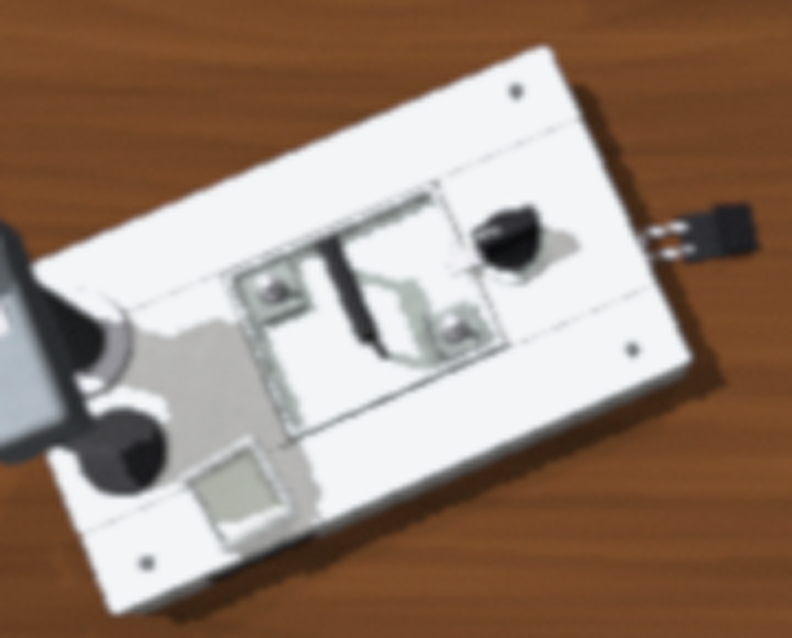

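View pics/s1.png

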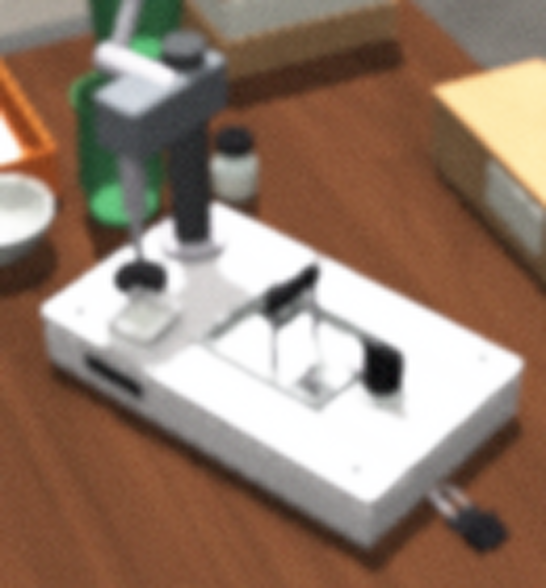

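```bash
cat >> h.py <<'E'
def fit(M,W):
    M=np.asarray(M);W=np.asarray(W)
    a=M-M.mean(0);b=W-W.mean(0)
    th=np.arctan2((a[:,0]*b[:,1]-a[:,1]*b[:,0]).sum(),(a*b).sum())
    R=np.array([[np.cos(th),-np.sin(th)],[np.sin(th),np.cos(th)]])
    t=W.mean(0)-R@M.mean(0)
    return th,R,t,(M@R.T+t-W)*1000
E
python3 - <<'E'
from h import *
d=ctrl.get_image("top")
c=lambda x,y:((x+.5)/4.4-.5+145,(y+.5)/4.4-.5+120)
W=[onz(d,*c(*p),.06)[:2] for p in[(549,44),(691,358),(115,614)]]
th,R,t,e=fit([[.11,-.17],[-.11,-.17],[-.11,.21]],W);print("top",th,np.degrees(th),t,e)
W=[onz(d,*c(*p),.06)[:2] for p in[(549,44),(691,358),(115,614),(435,181),(507,346),(288,441),(231,275)]]
th,R,t,e=fit([[.11,-.17],[-.11,-.17],[-.11,.21],[.057,-.072],[-.057,-.072],[-.057,.072],[.057,.072]],W);print("top7",th,np.degrees(th),t,e)
s=ctrl.get_image("side")
c=lambda x,y:((x+.5)/4.2-.5+200,(y+.5)/4.2-.5+110)
W=[onz(s,*c(*p),.06)[:2] for p in[(523,365),(371,505),(43,312)]]
th2,R2,t2,e=fit([[.11,-.17],[-.11,-.17],[-.11,.21]],W);print("side",np.degrees(th2),t2,e)
for n,p,z in[("knob",[0,-.098],.117),("seat",[0,0],.135),("knobmid",[0,-.098],.099)]:
    P=np.r_[R@p+t,z];print(n,P,(proj(d,P)-[145,120]+.5)*4.4,(proj(s,P)-[200,110]+.5)*4.2)
E
```

```text
top 0.4254671114135064 24.377469805616293 [0.5154 0.0806] [[ 0.2502  0.7568]
 [-0.5198 -0.9838]
 [ 0.2696  0.227 ]]
top7 0.42471207422210144 24.33420936117338 [0.5149 0.081 ] [[-0.2732  0.9512]
 [-1.1117 -0.6381]
 [-0.0608  0.691 ]
 [ 0.1641 -1.3513]
 [ 0.0479 -1.948 ]
 [ 0.0766 -2.911 ]
 [ 1.157   5.2063]]
side 24.274641607706958 [0.515  0.0743] [[ 1.4747 -1.1402]
 [ 0.0622  0.0497]
 [-1.537   1.0905]]
knob [ 0.5553 -0.0083  0.117 ] [[506.8892 223.7665]] [[382.8002 341.2913]]
seat [0.5149 0.081  0.135 ] [[347.4615 284.1792]] [[293.3421 277.7825]]
knobmid [ 0.5553 -0.0083  0.099 ] [[508.7536 231.1967]] [[382.1822 357.2654]]
```

```bash
cat >> h.py <<'E'
def blob(d,uv,rad,th=60):
    u,v=map(int,uv);g=d["img"].max(2)
    x0,y0=u-rad,v-rad; big=cv2.resize(g[y0:v+rad,x0:u+rad],None,fx=6,fy=6,interpolation=cv2.INTER_CUBIC)
    m=(big<th).astype(np.uint8);n,l,st,ce=cv2.connectedComponentsWithStats(m)
    i=1+np.argmax(st[1:,4]);c=(ce[i]+.5)/6-.5+[x0,y0]
    r=cv2.minAreaRect(np.argwhere(l==i)[:,::-1].astype(np.float32))
    return c,st[i,4]/36,((np.array(r[0])+.5)/6-.5+[x0,y0],np.array(r[1])/6,r[2])
def tri(d,a,s,b):
    A=[];B=[]
    for o,r in(ray(d,*a),ray(s,*b)):
        r=r/np.linalg.norm(r);Q=np.eye(3)-np.outer(r,r);A.append(Q);B.append(Q@o)
    P=np.linalg.lstsq(np.vstack(A),np.hstack(B),rcond=None)[0]
    return P,[np.linalg.norm(A[i]@P-B[i])*1000 for i in(0,1)]
E
python3 - <<'E'
from h import *
d=ctrl.get_image("top");s=ctrl.get_image("side")
for n,a,b,z in[("knob",(262,174),(291,196),.099),("bar",(224,186),(270,178),.125)]:
  for th in(60,90,120):
    A=blob(d,a,14,th);B=blob(s,b,14,th)
    print(n,th,A[0],A[1],A[2],B[0],B[1]);print(tri(d,A[0],s,B[0]),onz(d,*A[0],z),onz(s,*B[0],z))
E
```

```text
knob 60 [261.2688 174.5944] 105.13888888888889 (array([260.5926, 174.5816]), array([11.4316, 13.2256]), 79.11447143554688) [290.5493 197.6858] 68.61111111111111
(array([ 0.5528, -0.0111,  0.0868]), [np.float64(1.456931430587565), np.float64(1.4569314305873966)]) [ 0.5485 -0.0114  0.099 ] [ 0.5477 -0.0231  0.099 ]
knob 90 [261.0948 174.3112] 133.88888888888889 (array([260.4943, 174.5817]), array([12.969 , 14.2147]), 79.04593658447266) [290.5001 197.5959] 84.63888888888889
(array([ 0.5533, -0.0105,  0.0866]), [np.float64(1.1280377068404825), np.float64(1.1280377068405858)]) [ 0.5492 -0.011   0.099 ] [ 0.5477 -0.0226  0.099 ]
knob 120 [260.9661 174.2343] 157.22222222222223 (array([260.5894, 174.6683]), array([13.8335, 15.1391]), 78.31063079833984) [290.4011 197.4956] 100.41666666666667
(array([ 0.5533, -0.0102,  0.0869]), [np.float64(0.9561131286572112), np.float64(0.956113128656245)]) [ 0.5494 -0.0106  0.099 ] [ 0.5477 -0.022   0.099 ]
bar 60 [224.2339 185.5158] 36.861111111111114 (array([224.2025, 185.6888]), array([24.2956,  2.2451]), 67.86450958251953) [268.4001 179.2107] 36.361111111111114
(array([0.5132, 0.082 , 0.1185]), [np.float64(1.5571331358982266), np.float64(1.5571331358980585)]) [0.5134 0.0805 0.125 ] [0.5083 0.0752 0.125 ]
bar 90 [223.6625 185.0682] 91.41666666666667 (array([223.6685, 186.0424]), array([26.0906,  5.0478]), 67.83365631103516) [268.2236 179.3801] 57.22222222222222
(array([0.5142, 0.0841, 0.116 ]), [np.float64(2.2444060606352902), np.float64(2.2444060606360283)]) [0.5145 0.082  0.125 ] [0.5073 0.0746 0.125 ]
bar 120 [223.6635 185.1312] 121.80555555555556 (array([223.4372, 187.1044]), array([28.8601,  7.2932]), 69.72441864013672) [268.0878 180.1565] 87.66666666666667
(array([0.5145, 0.0849, 0.1117]), [np.float64(2.6956426187016156), np.float64(2.695642618702394)]) [0.5144 0.082  0.125 ] [0.5049 0.0708 0.125 ]
```

```bash
python3 -m handwheel '{"offset":[[0,0,0.6],[0,0,1.2],[0,0,1.8],[0,0,2.4],[0,0,3.0],[0,0,3.6],[0,0,4.2],[0,0,4.8],[0,0,5.4],[0,0,6.0]],"roll":[0,0,0,0,0,0,0,0,0,0]}' 60 30
python3 -m handwheel '{"offset":[[0.3,-0.5,0],[0.8,-1.2,0],[1.3,-2.0,0],[1.8,-2.7,0],[2.3,-3.5,0],[2.9,-4.3,0],[3.5,-5.1,0],[4.1,-6.0,0],[4.7,-6.9,0],[5.3,-7.7,0]],"roll":[-0.4,-0.8,-1.2,-1.6,-2.0,-2.5,-3.0,-3.5,-4.0,-4.4]}'
python3 -m handwheel '{"offset":[[0.6,-0.9,0],[1.2,-1.8,0],[1.8,-2.7,0],[2.4,-3.6,0],[3.0,-4.5,0],[3.6,-5.4,0],[4.2,-6.3,0],[4.7,-7.0,0],[5.0,-7.5,0],[5.1,-7.7,0]],"roll":[-0.5,-1.0,-1.5,-2.0,-2.5,-3.0,-3.5,-4.0,-4.3,-4.4]}'
```

```text
t: 1.4
tool_pos: [0.1393, 0.6092, 0.4724]
tool_rot: [-2.457, -1.958, -0.0]
contact_force: [0.8, -0.3, -1.2]
opening: 0.0598
t: 2.4
tool_pos: [0.3518, 0.2996, 0.4717]
tool_rot: [2.84, 1.343, 0.002]
contact_force: [1.8, 0.5, -0.3]
opening: 0.0598
t: 3.4
tool_pos: [0.556, -0.0086, 0.4705]
tool_rot: [-3.072, -0.657, 0.002]
contact_force: [-0.2, 0.4, 0.4]
opening: 0.0599
```

Now down to z about 0.19 and look.

```bash
python3 -m handwheel '{"offset":[[0,0,-0.5],[0,0,-1.2],[0,0,-2.0],[0,0,-2.9],[0,0,-3.8],[0,0,-4.7],[0,0,-5.6],[0,0,-6.3],[0,0,-6.8],[0,0,-7.0]],"roll":[0,0,0,0,0,0,0,0,0,0]}'
python3 - <<'E'
from h import *
d=crop("top",145,110,325,255,4.4,"pics/t2.png")
s=crop("side",200,60,340,250,3.1,"pics/s2.png")
o=ctrl.get_obs();print(o["tool_pos"],o["tool_rot"])
P=np.array(o["tool_pos"])
print((proj(d,P)-[145,110]+.5)*4.4,(proj(s,P)-[200,60]+.5)*3.1)
E
```

```text
t: 4.4
tool_pos: [0.5536, -0.0057, 0.1887]
tool_rot: [-3.069, -0.663, 0.006]
contact_force: [-1.1, -0.1, 0.3]
opening: 0.0598
[ 0.5545 -0.0061  0.1904] [-3.07   -0.6629  0.003 ]
[[494.4099 235.8912]] [[282.9033 355.873 ]]
```

View pics/t2.png

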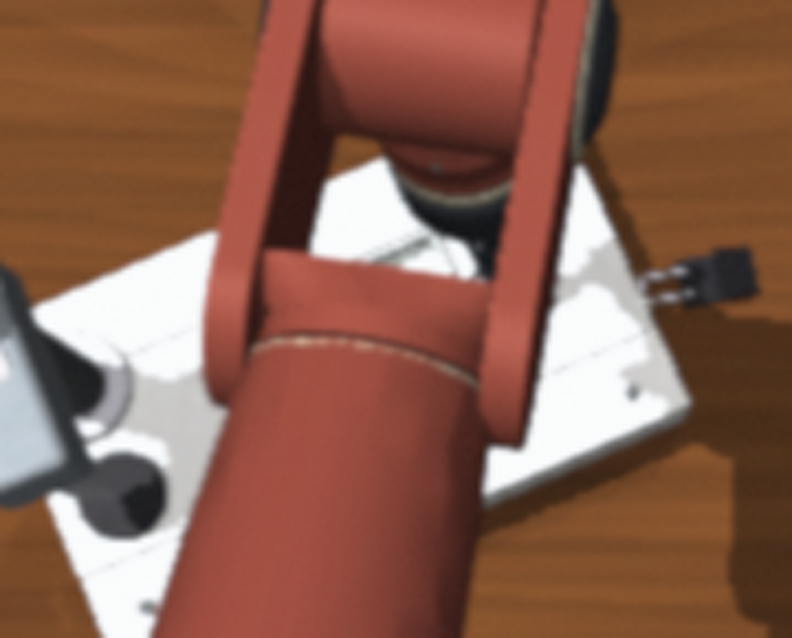

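View pics/s2.png

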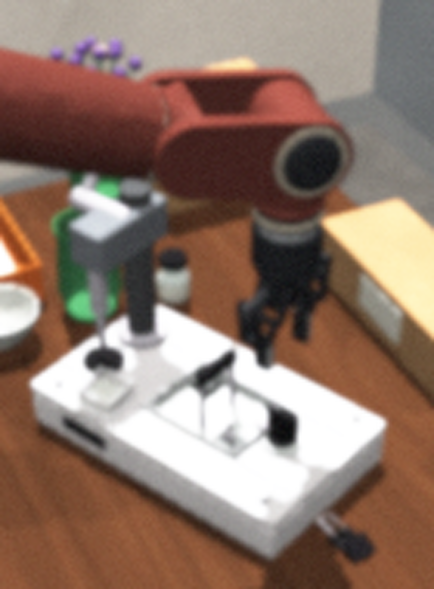

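```bash
python3 -m handwheel '{"offset":[[0.01,-0.05,-0.2],[0.02,-0.12,-0.5],[0.02,-0.12,-0.8],[0.02,-0.12,-1.2],[0.02,-0.12,-1.6],[0.02,-0.12,-1.9],[0.02,-0.12,-2.2],[0.02,-0.12,-2.5],[0.02,-0.12,-2.6],[0.02,-0.12,-2.6]],"roll":[0,0,0,0,0,0,0,0,0,0]}' 60 30
python3 - <<'E'
from h import *
s=crop("side",225,120,345,230,6,"pics/s3.png")
o=ctrl.get_obs();print(o["tool_pos"],o["tool_rot"],o["contact_force"])
P=np.array(o["tool_pos"])
print((proj(s,P)-[225,120]+.5)*6)
E
```

```text
t: 5.5
tool_pos: [0.5556, -0.0114, 0.0864]
tool_rot: [-3.071, -0.662, 0.002]
contact_force: [-0.5, 0.7, -0.7]
opening: 0.0599
[ 0.5562 -0.0115  0.0872] [-3.0711 -0.6618  0.0001] [ 0.3592 -0.0868  0.8   ]
[[399.2455 467.881 ]]
```

View pics/s3.png

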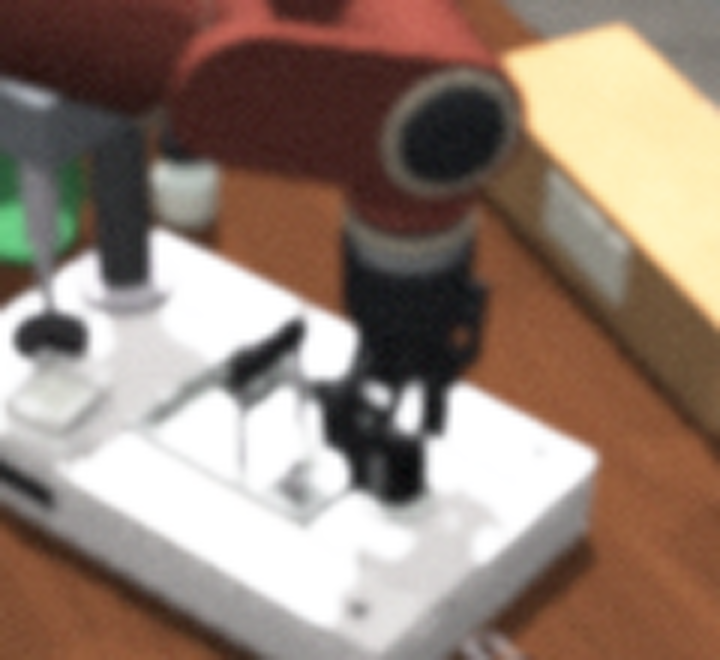

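The knob (about px 405,470 in the crop) lies between the finger at 360 and the one at 435. I'll close on it now.

```bash
python3 -m handwheel '{"offset":[[0,0,0],[0,0,0],[0,0,0],[0,0,0],[0,0,0],[0,0,0],[0,0,0],[0,0,0],[0,0,0],[0,0,0]],"roll":[0,0,0,0,0,0,0,0,0,0]}' 0 35
python3 - <<'E'
from h import *
s=crop("side",225,120,345,230,6,"pics/s4.png")
o=ctrl.get_obs();print(o["tool_pos"],o["tool_rot"],o["contact_force"],o["wrist_torque"],o["opening"])
E
```

```text
t: 6.55
tool_pos: [0.5579, -0.011, 0.0883]
tool_rot: [3.071, 0.661, 0.008]
contact_force: [5.6, 2.9, -1.7]
opening: 0.0134
[ 0.5579 -0.011   0.0883] [3.0711 0.6614 0.0076] [ 4.6856  2.2444 -1.8196] [ 0.339  -0.6416 -0.0385] 0.01330621998381832
```

View pics/s4.png

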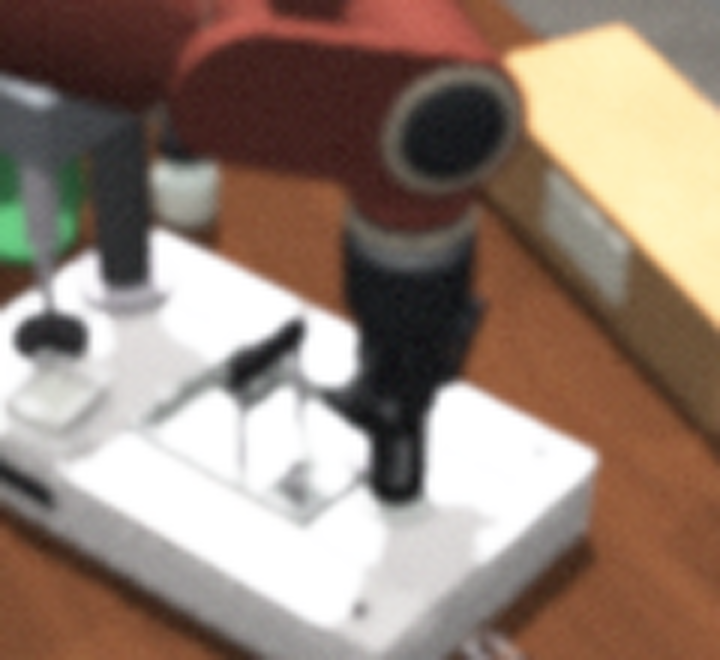

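```bash
python3 -m handwheel '{"offset":[[0.03,0.02,0],[0.06,0.03,0],[0.06,0.03,0],[0.06,0.03,0],[0.06,0.03,0],[0.06,0.03,0],[0.06,0.03,0],[0.06,0.03,0],[0.06,0.03,0],[0.06,0.03,0]],"roll":[0,0,-0.2,-0.6,-1.0,-1.4,-1.8,-2.2,-2.6,-3.0]}'
python3 -m handwheel '{"offset":[[0,0,0],[0,0,0],[0,0,0],[0,0,0],[0,0,0],[0,0,0],[0,0,0],[0,0,0],[0,0,0],[0,0,0]],"roll":[-0.4,-0.8,-1.2,-1.6,-2.0,-2.4,-2.8,-3.2,-3.6,-4.0]}'
python3 -c "
from h import *
o=ctrl.get_obs();print(o['contact_force'],o['wrist_torque'])"
```

```text
t: 7.6
tool_pos: [0.5572, -0.0112, 0.0883]
tool_rot: [3.135, 0.171, -0.007]
contact_force: [-8.2, -2.5, 8.8]
opening: 0.0133
t: 8.6
tool_pos: [0.556, -0.011, 0.0882]
tool_rot: [3.102, -0.485, -0.012]
contact_force: [-11.6, -2.6, 13.2]
opening: 0.0132
[-11.5513  -2.5678  13.2123] [-0.1473  2.3062  0.035 ]
```

```bash
python3 -m handwheel '{"offset":[[-0.03,0,0.02],[-0.06,0,0.03],[-0.06,0,0.03],[-0.06,0,0.03],[-0.06,0,0.03],[-0.06,0,0.03],[-0.06,0,0.03],[-0.06,0,0.03],[-0.06,0,0.03],[-0.06,0,0.03]],"roll":[0,-0.2,-0.6,-1.0,-1.4,-1.8,-2.2,-2.6,-3.0,-3.4]}'
python3 -c "
from h import *
o=ctrl.get_obs();print(o['contact_force'],o['wrist_torque'])"
```

```text
t: 9.6
tool_pos: [0.555, -0.0104, 0.0883]
tool_rot: [2.967, -1.029, -0.005]
contact_force: [-3.8, -1.1, 4.5]
opening: 0.0137
[-3.7634 -1.0919  4.4972] [ 0.0036  1.1475 -0.0833]
```

```bash
python3 -m handwheel '{"offset":[[-0.02,0,0.0],[-0.02,0,0],[-0.02,0,0],[-0.02,0,0],[-0.02,0,0],[-0.02,0,0],[-0.02,0,0],[-0.02,0,0],[-0.02,0,0],[-0.02,0,0]],"roll":[-0.4,-0.8,-1.2,-1.6,-2.0,-2.4,-2.8,-3.1,-3.1,-3.1]}'
python3 - <<'E'
from h import *
s=crop("side",225,120,345,230,6,"pics/s5.png")
o=ctrl.get_obs();print(o['contact_force'],o['wrist_torque'],o["tool_pos"],np.degrees(2*np.arctan2(o["tool_rot"][1],o["tool_rot"][0])))
E
```

```text
t: 10.6
tool_pos: [0.5545, -0.0097, 0.0883]
tool_rot: [2.766, -1.49, -0.004]
contact_force: [-4.4, 2.5, 4.4]
opening: 0.013
[-4.506   2.7656  3.0666] [0.5506 1.1085 0.4873] [ 0.5545 -0.0097  0.0883] -56.62321572549407
```

View pics/s5.png

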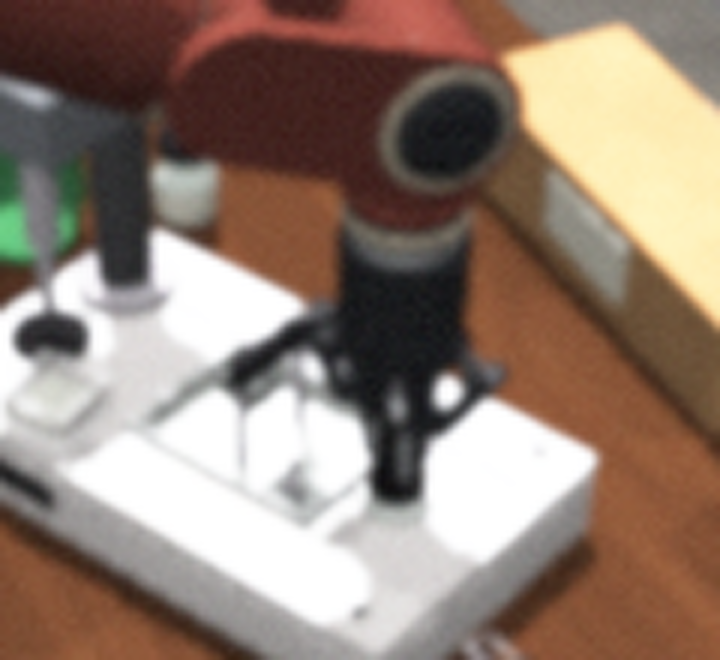

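```bash
python3 -m handwheel '{"offset":[[0,0,0],[0,0,0],[0,0,0],[0,0,0],[0,0,0],[0,0,0],[0,0,0.2],[0,0,0.5],[0,0,0.9],[0,0,1.3]],"roll":[0,0,0,0,0,0,0,0,0,0]}' 30 35
python3 -m handwheel '{"offset":[[0,0,0.5],[0,0,1.0],[0,0,1.5],[0,0,2.0],[0,0,2.4],[-0.5,1.1,2.6],[-1.0,2.2,2.6],[-1.5,3.3,2.6],[-2.0,4.4,2.6],[-2.5,5.5,2.6]],"roll":[0,0,0,0,0,-0.4,-0.8,-1.2,-1.5,-1.5]}'
python3 - <<'E'
from h import *
s=crop("side",225,120,345,230,6,"pics/s6.png")
d=crop("top",145,110,325,255,4.4,"pics/t6.png")
o=ctrl.get_obs();print(o['contact_force'],o["tool_pos"],np.degrees(2*np.arctan2(o["tool_rot"][1],o["tool_rot"][0])))
E
```

```text
t: 11.65
tool_pos: [0.5558, -0.0104, 0.1426]
tool_rot: [-2.765, 1.491, -0.002]
contact_force: [1.0, 0.4, 0.3]
opening: 0.0302
t: 12.65
tool_pos: [0.4666, 0.1844, 0.2485]
tool_rot: [2.593, -1.682, 0.119]
contact_force: [54.2, -99.0, -10.5]
opening: 0.0297
[  37.6836 -100.1623    0.1635] [0.4663 0.1844 0.2485] -65.9230075385241
```

View pics/s6.png

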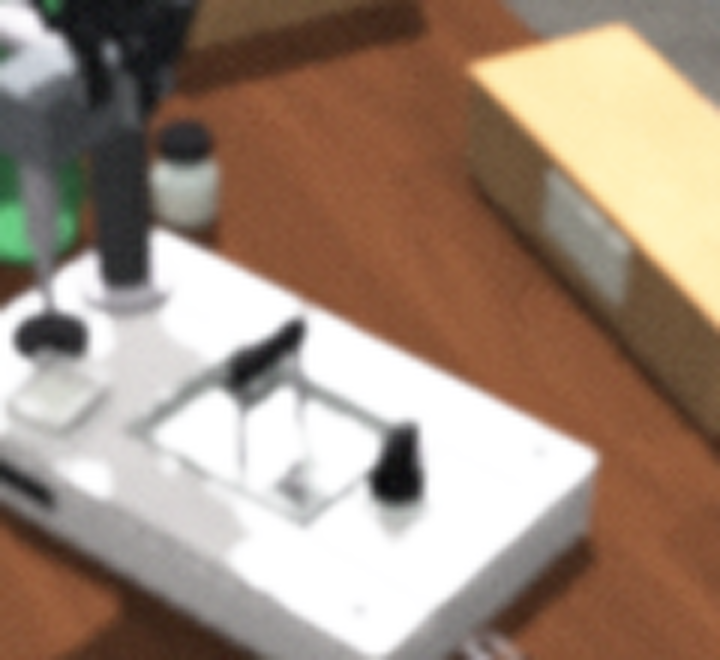

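View pics/t6.png

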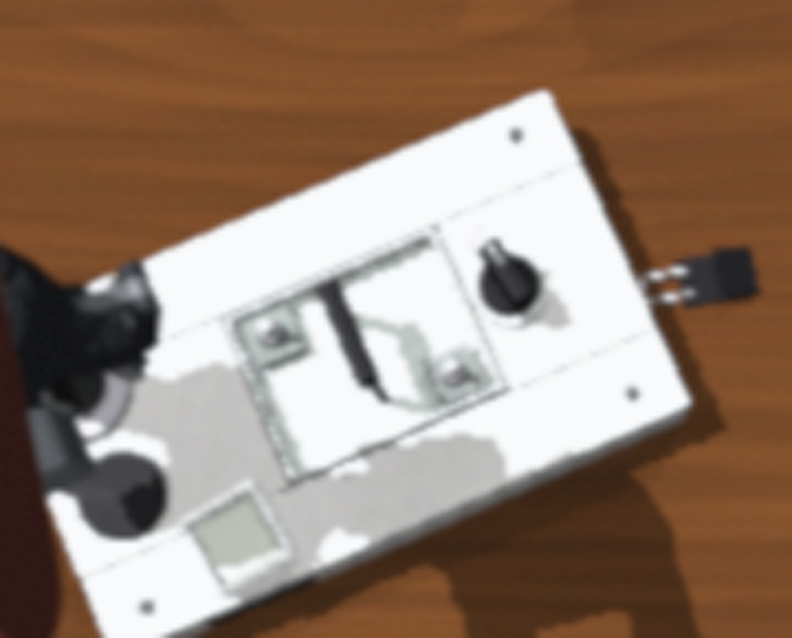

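I typed that row wrong: it went 2.5 times too far. The gripper has hit the press column at about 107 N, so I'm backing straight off.

```bash
python3 -m handwheel '{"offset":[[0.2,-0.4,0],[0.4,-0.8,0],[0.6,-1.2,0],[0.8,-1.6,0],[1.0,-2.0,0],[1.2,-2.5,0],[1.4,-3.0,0],[1.5,-3.2,0],[1.5,-3.2,0],[1.5,-3.2,0]],"roll":[0,0,0,0,0,0,0,0,0,0]}' 30 35
python3 - <<'E'
from h import *
s=ctrl.get_image("side");cv2.imwrite("pics/s7.png",s["img"][:,:,::-1])
d=crop("top",145,110,325,255,4.4,"pics/t7.png")
o=ctrl.get_obs();print(o['contact_force'],o["tool_pos"],o["tool_rot"],np.degrees(2*np.arctan2(o["tool_rot"][1],o["tool_rot"][0])))
E
```

```text
t: 13.75
tool_pos: [0.5152, 0.0821, 0.2448]
tool_rot: [-2.639, 1.703, 0.0]
contact_force: [0.1, 0.7, 0.5]
opening: 0.03
[ 0.2935  0.8801 -0.1954] [0.5151 0.0824 0.2447] [-2.6401  1.7023  0.0002] 294.37260471416624
```

View pics/s7.png

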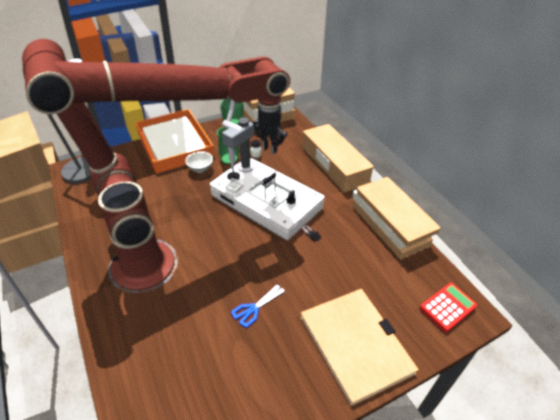

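```bash
python3 -m handwheel '{"offset":[[-0.01,-0.02,-0.3],[-0.03,-0.04,-0.7],[-0.03,-0.05,-1.1],[-0.03,-0.05,-1.5],[-0.03,-0.05,-1.9],[-0.03,-0.05,-2.3],[-0.03,-0.05,-2.7],[-0.03,-0.05,-3.1],[-0.03,-0.05,-3.35],[-0.03,-0.05,-3.45]],"roll":[0,0,0,0,0,0,0,0,0,0]}' 45 35
python3 - <<'E'
from h import *
s=crop("side",225,120,345,230,6,"pics/s8.png")
o=ctrl.get_obs();print(o['contact_force'],o["tool_pos"],o["tool_rot"])
E
```

```text
t: 14.85
tool_pos: [0.5133, 0.0796, 0.1048]
tool_rot: [2.638, -1.703, -0.003]
contact_force: [-0.4, -0.7, 0.0]
opening: 0.0449
[-0.1598  0.6642  0.0248] [0.5134 0.0796 0.105 ] [ 2.6385 -1.7032 -0.0027]
```

View pics/s8.png

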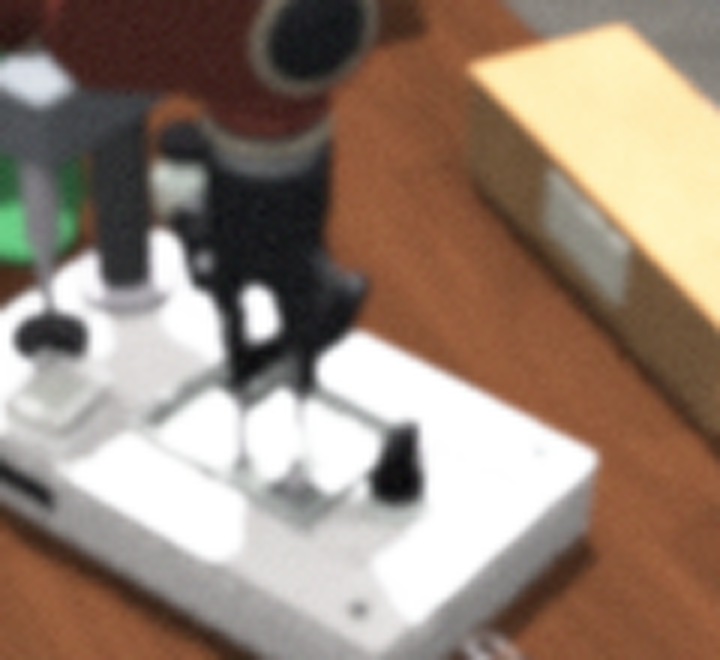

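View pics/t7.png

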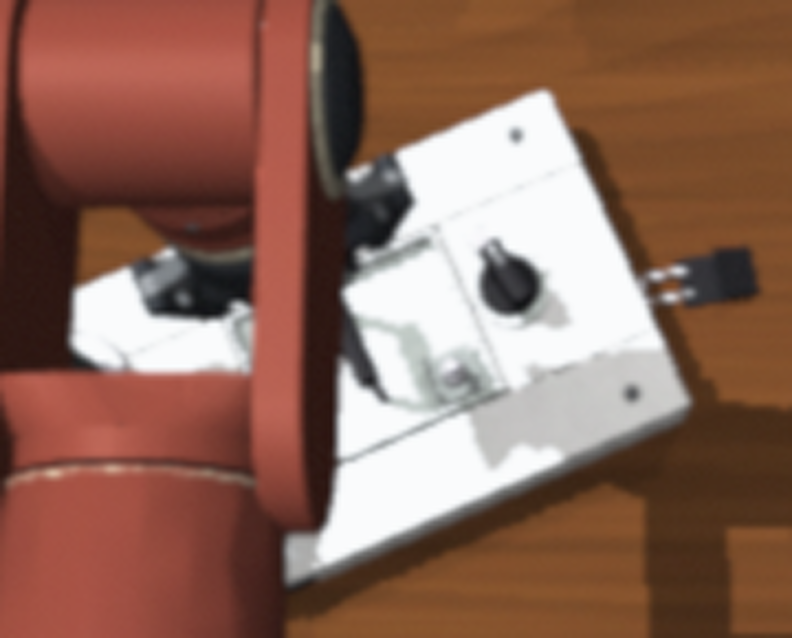

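The fingers straddle the bar (at px 237 and 305 in the crop). The knob is released, with its tongue pointing away from the tray in the top view.

```bash
python3 -m handwheel '{"offset":[[0,0,0],[0,0,0],[0,0,0],[0,0,0],[0,0,0],[0,0,0],[0,0,0],[0,0,0],[0,0,0],[0,0,0]],"roll":[0,0,0,0,0,0,0,0,0,0]}' 0 25
python3 - <<'E'
from h import *
s=crop("side",225,120,345,230,6,"pics/s9.png")
o=ctrl.get_obs();print(o['contact_force'],o['wrist_torque'],o["tool_pos"],o["tool_rot"],o["opening"])
E
```

```text
t: 15.9
tool_pos: [0.5147, 0.0802, 0.1076]
tool_rot: [-2.638, 1.703, -0.001]
contact_force: [-2.3, 4.6, 5.7]
opening: 0.0134
[-2.89    4.1112  5.9949] [ 0.5897  0.3028 -0.078 ] [0.5147 0.0802 0.1076] [-2.6382  1.7027 -0.001 ] 0.013474943484391603
```

View pics/s9.png

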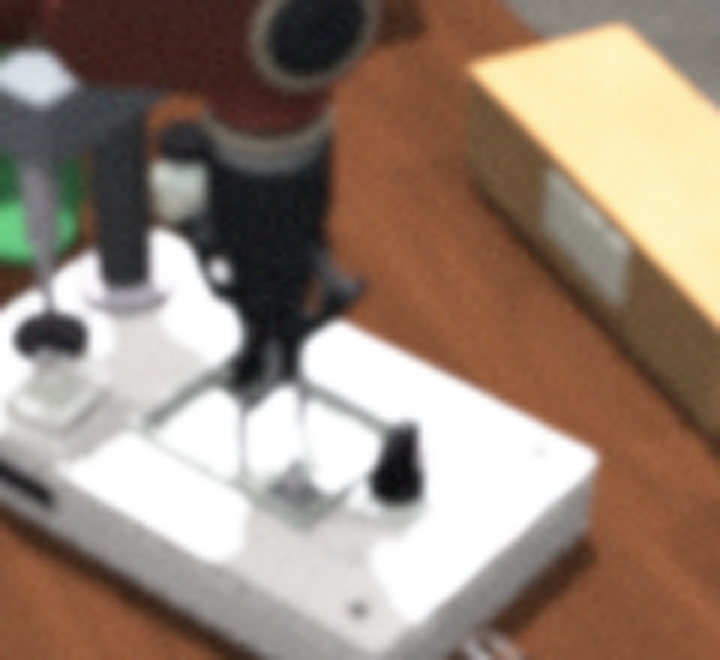

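```bash
python3 -m handwheel '{"offset":[[-0.01,0.01,0],[-0.01,0.02,0],[-0.01,0.03,0],[-0.01,0.03,0],[-0.01,0.03,0],[-0.01,0.03,0],[-0.01,0.03,0],[-0.01,0.03,0],[-0.01,0.03,0.02],[-0.01,0.03,0.05]],"roll":[0,0,0,0,0,0,0,0,0,0]}' 0 70
python3 -m handwheel '{"offset":[[0,0,0.03],[0,0,0.07],[0,0,0.11],[0,0,0.15],[0,0,0.2],[0,0,0.25],[0,0,0.3],[0,0,0.35],[0,0,0.4],[0,0,0.45]],"roll":[0,0,0,0,0,0,0,0,0,0]}'
python3 - <<'E'
from h import *
s=crop("side",225,120,345,230,6,"pics/s10.png")
o=ctrl.get_obs();print(o['contact_force'],o['wrist_torque'],o["tool_pos"],o["tool_rot"],o["opening"])
E
```

```text
t: 16.95
tool_pos: [0.5136, 0.0803, 0.1077]
tool_rot: [2.639, -1.703, 0.001]
contact_force: [1.4, -0.9, -5.1]
opening: 0.0125
t: 17.95
tool_pos: [0.5137, 0.0809, 0.1267]
tool_rot: [2.64, -1.704, 0.0]
contact_force: [-0.1, -0.4, -5.7]
opening: 0.0128
[ 0.6119 -0.1211 -4.5967] [ 0.0486 -0.0277 -0.0462] [0.514  0.0808 0.1271] [-2.6392  1.7035 -0.0009] 0.013032727866324841
```

View pics/s10.png

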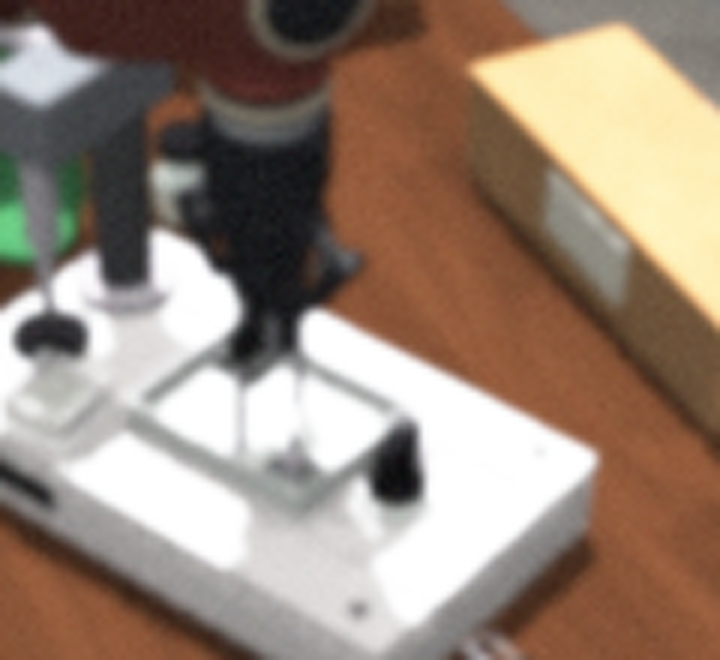

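The tray is up about 20 mm, level, and shows a clean 5 N load. I'll carry on up.

```bash
python3 -m handwheel '{"offset":[[0,0,0.05],[0,0,0.12],[0,0,0.22],[0,0,0.32],[0,0,0.42],[0,0,0.52],[0,0,0.62],[0,0,0.72],[0,0,0.82],[0,0,0.92]],"roll":[0,0,0,0,0,0,0,0,0,0]}'
python3 -m handwheel '{"offset":[[0,0,0.1],[0,0,0.2],[0,0,0.3],[0,0,0.4],[0,0,0.5],[0,0,0.6],[0,0,0.7],[0,0,0.8],[0,0,0.9],[0,0,1.0]],"roll":[0,0,0,0,0,0,0,0,0,0]}'
python3 -m handwheel '{"offset":[[0,0,0.05],[0,0,0.07],[0,0,0.08],[0,0,0.08],[0,0,0.08],[0,0,0.08],[0,0,0.08],[0,0,0.08],[0,0,0.08],[0,0,0.08]],"roll":[0,0,0,0,0,0,0,0,0,0]}'
python3 - <<'E'
from h import *
s=crop("side",215,100,345,230,4.6,"pics/s11.png")
d=crop("top",145,110,325,255,4.4,"pics/t11.png")
o=ctrl.get_obs();print(o['contact_force'],o['wrist_torque'],o["tool_pos"],o["tool_rot"],o["opening"])
E
```

```text
t: 19.0
tool_pos: [0.5137, 0.0809, 0.1636]
tool_rot: [2.639, -1.704, -0.0]
contact_force: [-0.0, -0.3, -5.5]
opening: 0.0127
t: 20.0
tool_pos: [0.5137, 0.0809, 0.2036]
tool_rot: [2.64, -1.704, -0.0]
contact_force: [-0.1, 0.3, -6.3]
opening: 0.013
t: 21.0
tool_pos: [0.5137, 0.0809, 0.2065]
tool_rot: [-2.64, 1.704, 0.0]
contact_force: [0.2, 0.6, -6.7]
opening: 0.0126
[ 0.9936  0.422  -6.5598] [-0.0105  0.0114 -0.0401] [0.5137 0.0809 0.2065] [ 2.6395 -1.7036 -0.    ] 0.012882104510400672
```

View pics/s11.png

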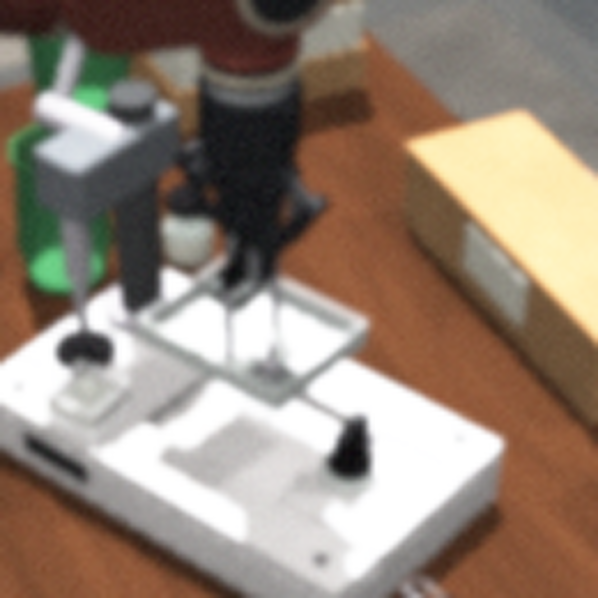

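View pics/t11.png

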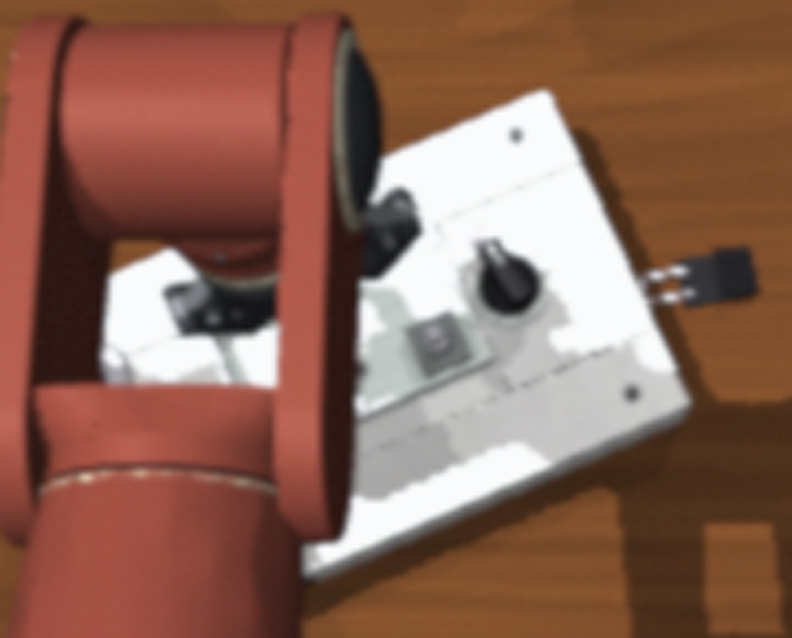

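The side view shows the tray level about 99 mm up, with its rim from px (135,320) to (365,325). In the top view punch_b stands in its socket at px (440,335), and the knob at (508,285) is still released. The arm hides punch_a. I'll hold for 4 s.

```bash
python3 -m handwheel '{"offset":[[0,0,0],[0,0,0],[0,0,0],[0,0,0],[0,0,0],[0,0,0],[0,0,0],[0,0,0],[0,0,0],[0,0,0]],"roll":[0,0,0,0,0,0,0,0,0,0]}'
python3 -m handwheel '{"offset":[[0,0,0],[0,0,0],[0,0,0],[0,0,0],[0,0,0],[0,0,0],[0,0,0],[0,0,0],[0,0,0],[0,0,0]],"roll":[0,0,0,0,0,0,0,0,0,0]}'
python3 -m handwheel '{"offset":[[0,0,0],[0,0,0],[0,0,0],[0,0,0],[0,0,0],[0,0,0],[0,0,0],[0,0,0],[0,0,0],[0,0,0]],"roll":[0,0,0,0,0,0,0,0,0,0]}'
python3 -m handwheel '{"offset":[[0,0,0],[0,0,0],[0,0,0],[0,0,0],[0,0,0],[0,0,0],[0,0,0],[0,0,0],[0,0,0],[0,0,0]],"roll":[0,0,0,0,0,0,0,0,0,0]}'
python3 - <<'E'
from h import *
s=ctrl.get_image("side");cv2.imwrite("pics/s12.png",s["img"][:,:,::-1])
o=ctrl.get_obs();print(o['t'],o['contact_force'],o["tool_pos"],ctrl.finish_job())
E
```

```text
t: 22.1
tool_pos: [0.5137, 0.0809, 0.2065]
tool_rot: [-2.639, 1.704, 0.0]
contact_force: [0.3, 0.4, -6.0]
opening: 0.0123
t: 23.1
tool_pos: [0.5137, 0.0809, 0.2065]
tool_rot: [-2.64, 1.704, 0.0]
contact_force: [0.1, -0.2, -5.9]
opening: 0.0127
t: 24.1
tool_pos: [0.5137, 0.0809, 0.2065]
tool_rot: [2.64, -1.704, -0.0]
contact_force: [0.1, -0.0, -6.6]
opening: 0.0128
t: 25.1
tool_pos: [0.5137, 0.0809, 0.2065]
tool_rot: [2.64, -1.704, -0.0]
contact_force: [0.6, 0.2, -5.9]
opening: 0.0127
the job is handed in; nothing more can be done
25.15 [ 0.3527 -0.4786 -5.4026] [0.5137 0.0809 0.2065] None
```

View pics/s12.png

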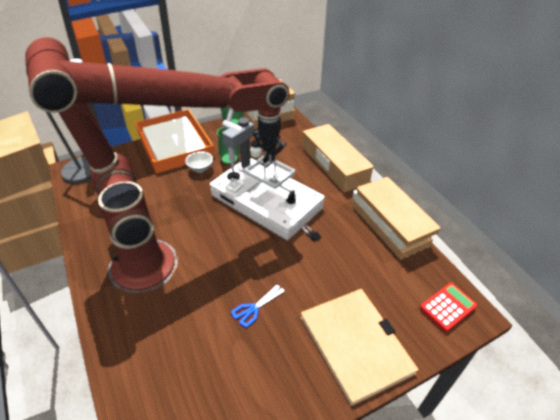

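The steps were completed in order, but I hit the machine's press column on the way. That contact very likely broke the 40 N limit, so **the run may well be judged a failure**.

**What I did:** I turned the knob clockwise about 81° to its stop and let go. I then gripped the tray's handle, lifted it about 99 mm straight up, held it still for a little over 4 s, and handed in at 25.15 s while still holding it.

**The error:** When moving from the knob to the handle, I typed a sideways shift about 2.5 times too large. The gripper pressed on the column with about 113 N from the readings (107 N a moment later). That is well over the 40 N limit for the arm or gripper body and close to the 120 N wrist limit. The peak between readings is unknown. I backed off at once.

**Last checks:**
- **Tray:** it looked level in the side view, and the tool pose stayed constant through the hold. The wrist carried a steady load of about 6 N.
- **Knob:** it still stood released, with its tongue off the tray, after the lift.
- **Punches:** punch_b was seen standing in its socket before the hold. punch_a was hidden by the arm after the lift, so I could not confirm it.
- **Other things on the desk:** everything visible looked unmoved in the last picture, but I checked this only by eye. The vase and ink jar were partly hidden.
- **Camera disagreement:** the two cameras differed by about 6 mm in y on the machine's position. The position found by gripping the knob lay between them, and I used that.

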